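Lock the cam clamp's shaft with its pin

ROBOT

A 6-joint arm with a two-finger parallel gripper is mounted at the origin on a cart in front of the work surface, level with it; the furniture and walls round the work are solid. World frame = base frame: x ahead of the robot, y to its left, z up, the work surface at z = 0. Lengths are in m, angles in degrees, forces in N, time in s.
With the tool pointing down it reaches from about 0.4 to 0.825 m from the base axis. Payload 7 kg.
Tool frame: the origin (TCP) lies on the centre line of the jaws, within the pads' length; the fingertips stand 19 mm ahead of it and the grasp point (between the pads) is the TCP; z points along the fingers, y is the line along which they close (so a half turn about z gives the same grasp; the last joint's range is limited). The gripper opens to 88 mm and grips with 3 to 60 N. Pads are 19 mm wide; open, the fingers measure 130 mm over their backs; the gripper's body (78 mm by 193 mm) begins 47 mm behind the grasp point.
Start: joints at [89.444, 20.546, 0.682, 0, -70.136, -16.507], TCP at [0.198, 0.645, 0.246] pointing down, gripper open.
Joint ranges: [-176.03, 176.03], [-82.01, 121.73], [-58.28, 71.71], [-173.87, 95.51], [-174.79, -0.11], [-173.66, 173.66]. Speed limits (degrees/s): [136.94, 136.94, 172.46, 180, 180, 180].

INTERFACE

Orientations are given as [roll, pitch, yaw] about the fixed x, y, z axes, in that order (R = Rz(yaw) Ry(pitch) Rx(roll)).
In Python, from plant import get_state, capture, close_job gives the robot as it stands.
- The arm moves only by the tool apply_moves, never from a script. Its argument "targets" is a list of rows, each a list of 7 numbers: the opening, from 0 (shut) to 1 (fully open), then the shift along the tool's x, y, z normalised to -1 to 1, where 1 is 1000 mm, then the turn, a rotation vector about the tool's x, y, z normalised to -1 to 1, where 1 is 90 degrees. In form: [[claw, tx, ty, tz, ax, ay, az], ...]. A call has 1 to 20 rows; each row shifts and turns the commanded pose from where the row before left it, along the tool's axes as they then stand; what a row does not reach is not made up. A row lasts 1/12 s, in which the tool goes at most 41.7 mm and 7.16 degrees, less where a joint would pass 70% of its speed; a pose out of reach is approached as far as the arm can. A call with a number of a shift or a turn outside -1 to 1 is refused whole. A call with a gripper value outside its range is refused whole. The fingers move at their own pace and stop on an object; "newtons" is the grip in N (left out, the last holds). Time passes only in rows, so rows that do not move let the fingers close. It gives the time, the measured TCP pose, the force, the opening and the grip force at its end, in the units of the state.
- get_state(): the state, without advancing time (a new reading comes with each control period).
- capture(name): name is "scene" or "top" or "wrist"; returns a dict with "frame" (420x560x3 uint8, red, green, blue), "range_z" (420x560 float32, m along the optical axis (not along the pixel's ray), 0 where there is no reading), "camera_matrix" (3x3 intrinsics, pixels), "T" (4x4, takes a point from camera to world coordinates). Camera axes: x right, y down, z forward; pixel columns grow to the right and rows downward; lengths in m; the calibration is good to about 2 mm. A picture is of the moment at which its call begins.
- close_job(): hands the job in; it is judged then, once.
The state is a dict: "time_s": time; "joints": joint angles; "qd": joint speeds; "joint_torque": joint torques, N m; "tcp_pos": TCP position; "eef_rot": TCP orientation; "contact_force": force on the tool from outside, world axes, zero at the start; "moment": the same for the moment, N m; "gripper_width": finger opening in m; "gripper_force": force on a finger pad.
Only numpy, scipy, OpenCV 4.12 (cv2) and the standard library are available. Lean on these libraries where they do the work, as an engineer would, in place of code of your own. Each camera call takes 0.05 s, during which the arm holds its last target. There are 200 camera calls.

TASK

Lock the shaft of the blue cam clamp: take the red-headed locking pin from its stand, stand it in the bore on top of the clamp's housing so that it rests on the shaft, then swing the lever gently away from the robot until you feel the pin's nose catch in the hidden cross-hole. Then press the pin down through the shaft until its head sits flush on the housing, without forcing lever or pin, and leave the tin and the two brass weights where they are.

Things in the scene. Friction and masses are not known exactly. Their poses are not given: they have to be found in the camera images.
- clamp: Blue cam clamp, fixed to the bench. Base plate 110 x 160 x 12 mm (x -55 to 55, y -100 to 60 from the origin); closed blue housing 64 (x) x 44 (y) mm, its top 112 mm above the bench. Origin: on the bench below the bore. x: the direction in which the lever must swing, away from the robot; y: along the horizontal shaft toward the lever; z up.
- bore (a point): Centre of the mouth of the vertical bore in the top of the housing, 112 mm above the bench. Bore 13 mm wide, 36 mm deep down to the drum. A spring ball at its lower end brakes the pin once the nose has caught, so that it stops part way; from there it must be pushed, about 5 to 15 N, which also turns the free shaft the last bit into line.
- drum (a point): Point on the shaft's axis under the bore, 50 mm above the bench. The shaft's drum here, hidden in the housing, has 52 mm diameter and a cross-hole 13.6 mm wide, whose angle to the lever differs every time. At the start it is 0.3 to 0.75 rad short of the bore: swing the lever that far in clamp +x. Friction 0.05 N m, 0.5 N at the knob; the shaft stays where left; end stop 0.5 rad past the hole.
- pivot (a point): Point on the shaft's axis in the plane in which the lever swings: 75 mm in clamp +y from the bore, 50 mm above the bench. Axes as the clamp's.
- knob (a point): Centre of the black ball knob, 26 mm diameter, on the lever, a 10 mm rod; 95 mm from pivot. At the start it leans anywhere from 0.65 rad toward the robot to 0.4 rad away; with the hole in line it leans 0.1 to 0.7 rad away. Once the nose has caught, the lever stops hard against it, with about 0.2 rad of play.
- pin: Loose steel locking pin, about 120 g, upright in its stand. Origin at its lower tip, z toward the head. From the tip: nose of 9 mm diameter to 7 mm, cone to 16 mm, shank of 12 mm diameter to 90 mm, red round head of 24 mm diameter from 90 to 112 mm. Tip below the bore's mouth: 36 mm resting on the shaft, 42 to 80 mm when caught, 90 mm fully home with the head on the housing.
- stand: Fixed aluminium pin stand, block 44 x 44 x 50 mm on a 70 x 60 x 6 mm foot, origin at the centre of its underside. Its hole holds the pin upright, tip 6 mm above the bench, head from 96 to 118 mm above the bench; lift the pin 46 mm or more to clear it.
- tin_c: Bystander: round sample tin of bare aluminium, 66 mm diameter, 40 mm tall, origin at its underside.
- weight_500: Bystander: larger brass weight, 45 mm diameter, 62 mm tall, origin at its underside.
- weight_200: Bystander: smaller brass weight, 35 mm diameter, 48 mm tall, origin at its underside.
There are look-alikes about, which are no part of the job. Leave any green or purple look-alike of the pin alone.

How it is judged (in metres and radians):
On the way, in this order (a step that is already met when the one before it is completed fails the run):
1. the released pin stands in the bore, resting on the shaft (horizontal distance between pin and bore below 0.006 m and z of pin in the frame of bore between -0.0385 and -0.033 m and contact force between the fingers and pin below 0.5 N), for 0.2 s.
2. the pin's nose has caught in the cross-hole (horizontal distance between pin and bore below 0.006 m and z of pin in the frame of bore below -0.0395 m), for 0.1 s.
At the end, for the whole second after the job is handed in: The pin is through the shaft, upright (within 0.08 rad) and in the bore's axis (within 5 mm), its head within 2.5 mm of the top of the housing, and at rest (z of pin in the frame of bore below -0.0875 m and horizontal distance between pin and bore below 0.005 m and angle between pin's own z axis and vertical below 0.08 rad and linear speed of pin below 0.02 m/s); the robot touches nothing.
It fails at once if the pin is forced: more than 220 N in all between the pin and the clamp with its shaft (about 22 N on the lever's knob against the caught pin) (contact force between pin and clamp above 220 N).
It fails at once if the sample tin or one of the two brass weights is moved by more than 25 mm (distance of any of tin_c, weight_500, weight_200 from where it was at the start of the episode above 0.025 m).
It also fails if it takes over 58 s, if anything falls off the work surface, if the arm or the gripper's body presses on something with over 40 N, if the wrist force passes 120 N, or if a joint passes its speed limit or range.

## Working session

There is one attempt and no reset: what is moved stays moved. The work goes in short steps, Python scripts to look and compute and a tool call to move; the robot and the scene stay as the last step left them, time stands still between calls to the robot, and variables do not carry over. Pictures are saved under pics/ and viewed, at most 10 in all, crops included, and the job is handed in when it is done.

Besides the shell and the picture viewer there is one more tool, called by a JSON object that holds its "fn" and its "kwargs". apply_moves: Moves the arm, as the interface text tells. Scaled input: -1 to 1 covers 1000 mm each way for a shift and 90 degrees each way for a turn. Its arguments: {"type":"object","properties":{"targets":{"type":"array","items":{"type":"array","items":{"type":"number"}}},"newtons":{"type":"number"}},"required":["targets"]}

```bash
mkdir -p pics; ls; cat > h.py <<'E'
import numpy as np,cv2,pickle
from plant import get_state,capture,close_job
def grab(n,tag=None):
    c=capture(n)
    if tag: cv2.imwrite(f'pics/{tag}.png',cv2.cvtColor(c['frame'],cv2.COLOR_RGB2BGR)); pickle.dump(c,open(f'{tag}.pkl','wb'))
    return c
def plane(c,u,v,z):
    d=c['T'][:3,:3]@np.linalg.solve(c['camera_matrix'],[u,v,1.]); o=c['T'][:3,3]
    return o+d*(z-o[2])/d[2]
def cloud(c):
    h,w=c['range_z'].shape; v,u=np.mgrid[:h,:w]; r=c['range_z']
    p=np.linalg.inv(c['camera_matrix'])@np.stack([u.ravel(),v.ravel(),np.ones(h*w)])*r.ravel()
    return (c['T'][:3,:3]@p+c['T'][:3,3:]).T.reshape(h,w,3)
E
python3 - <<'E'
from h import *
a=grab('scene','s1');b=grab('top','t1')
for c in(a,b): print(c['T'].round(3),c['camera_matrix'].round(1))
s=get_state();print(s)
i=np.hstack([cv2.imread('pics/s1.png'),cv2.imread('pics/t1.png')]);print(i.shape)
E
```

```text
pics
[[-0.734 -0.419  0.534  0.08 ]
 [-0.679  0.472 -0.562  0.505]
 [-0.017 -0.776 -0.631  0.695]
 [ 0.     0.     0.     1.   ]] [[494.8   0.  282.7]
 [  0.  494.8 211. ]
 [  0.    0.    1. ]]
[[-3.500e-02 -9.770e-01  2.100e-01  3.710e-01]
 [-9.990e-01  3.400e-02 -9.000e-03 -1.500e-02]
 [ 1.000e-03 -2.100e-01 -9.780e-01  1.027e+00]
 [ 0.000e+00  0.000e+00  0.000e+00  1.000e+00]] [[408.7   0.  277.6]
 [  0.  408.7 210. ]
 [  0.    0.    1. ]]
{'time_s': 0.1, 'joints': array([ 8.94458025e+01,  2.05865262e+01,  6.38936292e-01, -1.82841100e-02,
       -7.01365279e+01, -1.65080312e+01]), 'qd': array([-0.0937119 , -0.0381833 ,  0.099821  , -0.08694301,  0.01082817,
        0.05772495]), 'joint_torque': array([-1.90631086e-03, -5.84163952e+01,  2.93749523e+01,  7.01541200e+00,
        1.01791124e-02, -4.98076213e-05]), 'tcp_pos': array([0.19793913, 0.64488948, 0.24472307]), 'eef_rot': array([ 1.79914465e+02, -7.42359727e-03, -1.70684485e+01]), 'contact_force': array([-0.51717858,  0.70069472,  0.51428685]), 'moment': array([-0.0091379 ,  0.00341979, -0.00288408]), 'gripper_force': 0.0, 'gripper_width': 0.08770232001222725}
(420, 1120, 3)
```

View pics/s1.png

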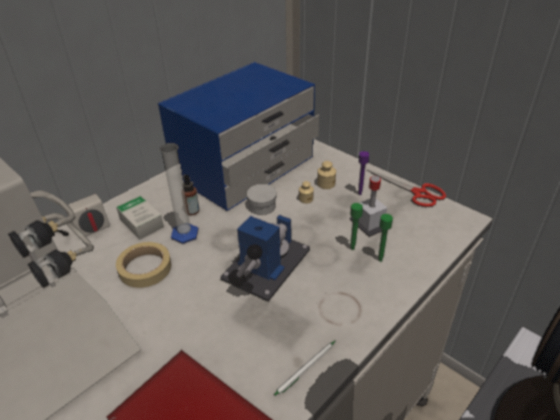

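View pics/t1.png

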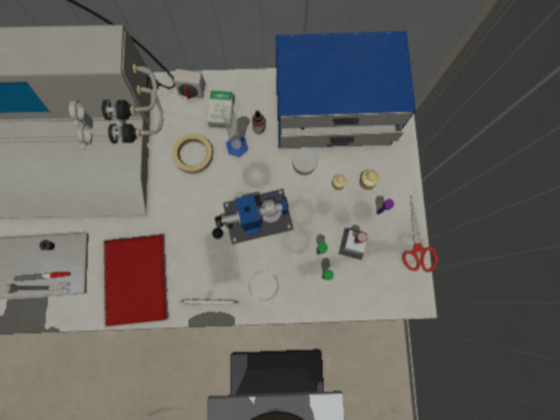

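The scene view shows the clamp at (262,250), with its knob at (254,252). The top view shows the clamp at (250,213) and the knob at (218,233).

Pin candidates in the scene view:
- red at (374,190), in the aluminium stand
- green at (356,215) and (386,225)
- purple at (363,165)

Red with a stand fits the description. I'll confirm it in a crop and measure.

```bash
python3 - <<'E'
from h import *
a=pickle.load(open('s1.pkl','rb'));b=pickle.load(open('t1.pkl','rb'))
A=cv2.imread('pics/s1.png');B=cv2.imread('pics/t1.png')
i=np.hstack([cv2.resize(A[140:310,215:415],None,fx=2,fy=2,interpolation=3),cv2.resize(B[165:335,200:400],None,fx=2,fy=2,interpolation=3)])
cv2.imwrite('pics/c1.png',i)
for n,c,I,roi in(('s',a,A,(140,310,215,415)),('t',b,B,(130,300,205,400))):
    P=cloud(c);H=cv2.cvtColor(I,cv2.COLOR_BGR2HSV).astype(int);h,s,v=H[...,0],H[...,1],H[...,2]
    R=np.zeros(h.shape,bool);R[roi[0]:roi[1],roi[2]:roi[3]]=1
    for k,m in dict(red=((h<8)|(h>172))&(s>110)&(v>60),blue=(h>100)&(h<125)&(s>110)&(v>40),black=(v<35),brass=(h>14)&(h<30)&(s>80)&(v>90)).items():
        N,L,st,ce=cv2.connectedComponentsWithStats((m&R).astype(np.uint8))
        for j in range(1,N):
            if st[j,4]>=15:
                q=P[L==j];q=q[c['range_z'][L==j]>0]
                top=q[q[:,2]>q[:,2].max()-.008]
                print(n,k,ce[j].round(1),st[j],'med',np.median(q,0).round(3),'lo',q.min(0).round(3),'hi',q.max(0).round(3),'top',len(top),top.mean(0).round(3))
    # housing top
    m=(h>95)&(h<130)&(s>80)&R&(abs(P[...,2]-.112)<.008)
    q=P[m][:,:2].astype(np.float32); 
    if len(q)>10: print(n,'htop',len(q),cv2.minAreaRect(q),np.mean(q,0))
E
```

```text
s red [374.4 185.2] [370 181  10  10  76] med [ 0.495 -0.198  0.109] lo [ 0.489 -0.208  0.097] hi [ 0.505 -0.194  0.119] top 32 [ 0.495 -0.199  0.115]
s red [413.1 194.1] [411 187   4  16  36] med [ 0.484 -0.359  0.007] lo [ 0.466 -0.378 -0.   ] hi [ 0.497 -0.33   0.01 ] top 34 [ 0.482 -0.352  0.007]
s blue [218.5 177.1] [215 140  11  69 472] med [ 0.773 -0.03   0.083] lo [ 0.759 -0.032  0.01 ] hi [ 0.797 -0.027  0.184] top 13 [ 0.766 -0.03   0.18 ]
s blue [265.  243.7] [ 239  217   45   62 1160] med [0.548 0.05  0.105] lo [0.53  0.023 0.016] hi [0.607 0.076 0.115] top 558 [0.572 0.051 0.111]
s blue [284.1 219.9] [279 216  11  11  48] med [ 0.589 -0.035  0.07 ] lo [ 0.579 -0.04   0.06 ] hi [ 0.603 -0.03   0.074] top 44 [ 0.59  -0.035  0.07 ]
s blue [243.8 244.8] [241 242   7   6  18] med [0.588 0.074 0.078] lo [0.583 0.071 0.075] hi [0.596 0.076 0.085] top 12 [0.589 0.074 0.08 ]
s black [254.1 252.2] [248 245  14  14 109] med [0.512 0.12  0.141] lo [0.505 0.106 0.133] hi [0.525 0.127 0.147] top 74 [0.515 0.118 0.143]
s black [238.1 280.4] [230 275  16  11  62] med [0.55  0.128 0.052]
[... 1426 characters left out ...]
  9  10  64] med [0.513 0.111 0.144] lo [0.505 0.103 0.139] hi [0.525 0.12  0.151] top 48 [0.515 0.112 0.146]
t brass [207.8 152.4] [205 139   7  28 114] med [0.743 0.151 0.024] lo [0.711 0.143 0.012] hi [0.78  0.16  0.028] top 105 [0.747 0.151 0.024]
t brass [368.9 178.3] [361 171  17  18 190] med [ 0.655 -0.253  0.042] lo [ 0.637 -0.277  0.01 ] hi [ 0.675 -0.237  0.065] top 67 [ 0.658 -0.257  0.061]
t brass [338.5 181.5] [333 176  12  13 108] med [ 0.651 -0.179  0.033] lo [ 0.64  -0.194  0.01 ] hi [ 0.667 -0.166  0.05 ] top 42 [ 0.655 -0.182  0.046]
t htop 496 ((0.6522852778434753, 0.026945151388645172), (0.06394831091165543, 0.23795092105865479), 75.82584381103516) [0.5734786  0.04660944]
```

View pics/c1.png

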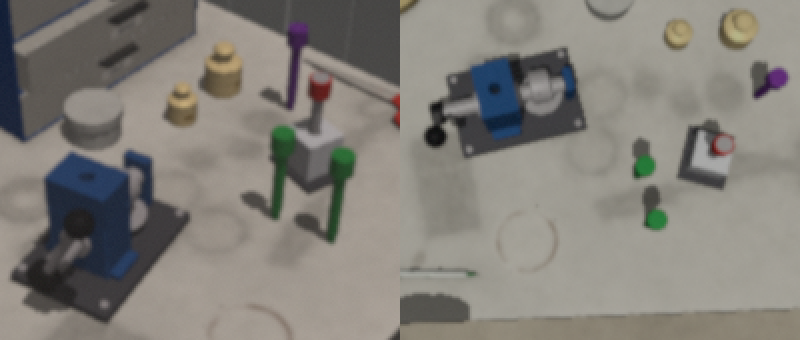

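The crop confirms the red-headed pin standing in the aluminium stand, at (318,85) in the left half and (722,145) in the right half. The green and purple ones are free-standing look-alikes. The bore's mouth shows at (88,177). I'll plan the approach next.

```bash
cat >> h.py <<'E'
from scipy.spatial.transform import Rotation as Ro
def plan(wps,step=.04,cur=None):
    "wps: (x,y,z,yaw deg); prints rows in tool axes and units (tool down)"
    s=get_state(); R=Ro.from_euler('xyz',s['eef_rot'],degrees=True); p=np.array(s['tcp_pos'])
    for w in wps:
        Rt=Ro.from_euler('xyz',[180,0,w[3]],degrees=True)
        rv=(R.inv()*Rt).as_rotvec(degrees=True); d=np.array(w[:3])-p
        n=max(1,int(np.ceil(max(np.linalg.norm(d)/step,np.linalg.norm(rv)/7))))
        for k in range(n):
            t=R.inv().apply(d/n); print(np.r_[t,rv/n/90].round(4).tolist())
            R=R*Ro.from_rotvec(rv/n,degrees=True)
        p=np.array(w[:3]);R=Rt
E
python3 - <<'E'
from h import *
b=pickle.load(open('t1.pkl','rb'));P=cloud(b);f=b['frame'].astype(int)
for n,(v0,v1,u0,u1) in dict(g1=(240,256,314,329),g2=(266,282,320,335),purp=(196,212,376,396),tin=(148,174,290,318),mach=(30,215,60,160),leftb=(30,215,0,60)).items():
    q=P[v0:v1,u0:u1].reshape(-1,3);q=q[b['range_z'][v0:v1,u0:u1].ravel()>0];q=q[q[:,2]>q[:,2].max()-.02];print(n,q.mean(0).round(3),q.min(0).round(3),q.max(0).round(3))
plan([(.45,.30,.25,-40),(.49,-.195,.25,-76)])
E
```

```text
g1 [ 0.478 -0.119  0.111] [ 0.467 -0.131  0.097] [ 0.49  -0.109  0.116]
g2 [ 0.418 -0.129  0.112] [ 0.407 -0.141  0.098] [ 0.429 -0.118  0.117]
purp [ 0.574 -0.277  0.11 ] [ 0.563 -0.288  0.097] [ 0.587 -0.267  0.117]
tin [ 0.711 -0.096  0.039] [ 0.679 -0.129  0.028] [ 0.742 -0.064  0.045]
mach [0.91  0.372 0.224] [0.859 0.304 0.211] [0.969 0.445 0.231]
leftb [0.913 0.508 0.224] [0.86  0.439 0.211] [0.972 0.578 0.231]
[0.0311, 0.0232, -0.0004, 0.0001, -0.0, 0.0232]
[0.0319, 0.0221, -0.0004, 0.0001, -0.0, 0.0232]
[0.0327, 0.0209, -0.0004, 0.0001, -0.0, 0.0232]
[0.0335, 0.0197, -0.0005, 0.0001, -0.0, 0.0232]
[0.0342, 0.0185, -0.0005, 0.0001, -0.0, 0.0232]
[0.0348, 0.0172, -0.0005, 0.0001, -0.0, 0.0232]
[0.0354, 0.016, -0.0005, 0.0001, -0.0, 0.0232]
[0.036, 0.0147, -0.0005, 0.0001, -0.0, 0.0232]
[0.0365, 0.0133, -0.0005, 0.0001, -0.0, 0.0232]
[0.0369, 0.012, -0.0005, 0.0001, -0.0, 0.0232]
[0.0373, 0.0107, -0.0005, 0.0001, -0.0, 0.0232]
[0.0268, 0.0272, 0.0, 0.0, -0.0, 0.0308]
[0.0281, 0.0259, 0.0, 0.0, -0.0, 0.0308]
[0.0293, 0.0245, 0.0, 0.0, -0.0, 0.0308]
[0.0305, 0.023, 0.0, 0.0, -0.0, 0.0308]
[0.0316, 0.0215, 0.0, 0.0, -0.0, 0.0308]
[0.0326, 0.02, 0.0, 0.0, -0.0, 0.0308]
[0.0335, 0.0184, 0.0, 0.0, -0.0, 0.0308]
[0.0343, 0.0167, 0.0, 0.0, -0.0, 0.0308]
[0.0351, 0.0151, 0.0, 0.0, -0.0, 0.0308]
[0.0358, 0.0134, 0.0, 0.0, -0.0, 0.0308]
[0.0364, 0.0116, 0.0, 0.0, -0.0, 0.0308]
[0.0369, 0.0098, 0.0, 0.0, -0.0, 0.0308]
[0.0373, 0.008, 0.0, 0.0, -0.0, 0.0308]
```

{"fn": "apply_moves", "kwargs": {"targets": [[0.7,0.031,0.023,0,0,0,0.023],[0.7,0.032,0.022,0,0,0,0.023],[0.7,0.033,0.021,0,0,0,0.023],[0.7,0.033,0.02,0,0,0,0.023],[0.7,0.034,0.019,0,0,0,0.023],[0.7,0.035,0.017,0,0,0,0.023],[0.7,0.035,0.016,0,0,0,0.023],[0.7,0.036,0.015,0,0,0,0.023],[0.7,0.036,0.013,0,0,0,0.023],[0.7,0.037,0.012,0,0,0,0.023],[0.7,0.037,0.011,0,0,0,0.023],[0.7,0.027,0.027,0,0,0,0.031],[0.7,0.028,0.026,0,0,0,0.031],[0.7,0.029,0.025,0,0,0,0.031],[0.7,0.03,0.023,0,0,0,0.031],[0.7,0.032,0.022,0,0,0,0.031],[0.7,0.033,0.02,0,0,0,0.031],[0.7,0.034,0.018,0,0,0,0.031],[0.7,0.034,0.017,0,0,0,0.031],[0.7,0.035,0.015,0,0,0,0.031]]}}

```text
time_s: 1.77
tcp_pos: [0.4764, -0.0443, 0.2456]
eef_rot: [-180.0, 0.0, -65.1]
contact_force: [1.4, 0.2, 0.3]
gripper_width: 0.0615
gripper_force: 0.0
```

{"fn": "apply_moves", "kwargs": {"targets": [[0.6,0.036,0.013,0,0,0,0.031],[0.6,0.036,0.012,0,0,0,0.031],[0.6,0.037,0.01,0,0,0,0.031],[0.6,0.037,0.008,0,0,0,0.031],[0.6,0,0,0,0,0,0],[0.6,0,0,0,0,0,0]]}}

```text
time_s: 2.27
tcp_pos: [0.4881, -0.1964, 0.2448]
eef_rot: [179.9, 0.0, -76.3]
contact_force: [-0.4, 0.3, 0.8]
gripper_width: 0.0528
gripper_force: 0.0
```

```bash
python3 - <<'E'
from h import *
c=grab('wrist','w1');s=get_state();print(s['time_s'],s['tcp_pos'],s['eef_rot'],s['gripper_width'])
print(c['T'].round(3),c['camera_matrix'].round(1))
P=cloud(c);H=cv2.cvtColor(c['frame'],cv2.COLOR_RGB2HSV).astype(int);h,sa,v=H[...,0],H[...,1],H[...,2]
m=((h<8)|(h>172))&(sa>110)&(v>60)
N,L,st,ce=cv2.connectedComponentsWithStats(m.astype(np.uint8))
for j in range(1,N):
    if st[j,4]>60:
        q=P[L==j];t=q[abs(q[:,2]-.118)<.006];print(ce[j],st[j],q[:,2].max(),len(t),t.mean(0) if len(t) else 0,(t.min(0)+t.max(0))/2 if len(t) else 0, plane(c,*ce[j],.118))
E
```

```text
2.3167 [ 0.48823054 -0.19519368  0.24494163] [ 1.79935028e+02  3.30296876e-02 -7.62246992e+01] 0.05248753555335763
[[-0.972 -0.225 -0.074  0.508]
 [-0.236  0.925  0.299 -0.278]
 [ 0.001  0.308 -0.951  0.384]
 [ 0.     0.     0.     1.   ]] [[331.8   0.  273.4]
 [  0.  331.8 215.4]
 [  0.    0.    1. ]]
[340.40347749  31.09719126] [ 306    0   79   71 2243] 0.38410853061306155 0 0 0 [ 0.47392398 -0.34049822  0.118     ]
[264.02312139 184.89595376] [250 178  27  20 173] 0.11945320614242311 122 [ 0.50119779 -0.21676792  0.11698268] [ 0.50052912 -0.21357887  0.11574052] [ 0.50139522 -0.21835057  0.118     ]
```

View pics/w1.png

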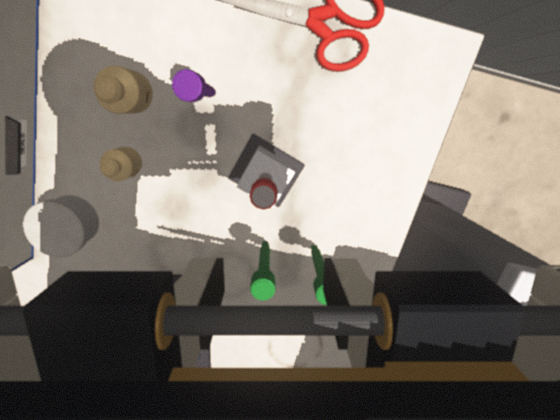

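The wrist view shows the red pin's head at about (264,192), standing in the stand. The greens are at (263,289) and (322,295), with the purple at (188,85). I'll refine the head centre from the depth points near its top.

```bash
python3 - <<'E'
from h import *
c=pickle.load(open('w1.pkl','rb'));P=cloud(c)[165:225,235:295].reshape(-1,3)
t=P[P[:,2]>.113];print(len(t),t.min(0),t.max(0),(t.min(0)+t.max(0))/2,cv2.minEnclosingCircle(t[:,:2].astype(np.float32)),np.percentile(P[:,2],[1,50,99]))
q=P[(P[:,2]>.04)&(P[:,2]<.058)];print('block',len(q),cv2.minAreaRect(q[:,:2].astype(np.float32)))
E
```

```text
635 [ 0.48847935 -0.27830075  0.11315595] [ 0.51152024 -0.19772379  0.38410853] [ 0.49999979 -0.23801227  0.24863224] ((0.5033754110336304, -0.23802119493484497), 0.04069477692246437) [-0.00149362  0.00739439  0.11997882]
block 997 ((0.4999881982803345, -0.2088143676519394), (0.04397987574338913, 0.04413839057087898), 73.49423217773438)
```

```bash
python3 - <<'E'
from h import *
plan([(.500,-.209,.245,-76),(.500,-.209,.107,-76)])
E
```

```text
[0.0162, -0.0081, -0.0001, 0.0007, 0.0004, -0.0025]
[0.0, -0.0, 0.0345, 0.0, 0.0, 0.0]
[0.0, -0.0, 0.0345, 0.0, 0.0, 0.0]
[0.0, -0.0, 0.0345, 0.0, 0.0, 0.0]
[0.0, -0.0, 0.0345, 0.0, 0.0, 0.0]
```

{"fn": "apply_moves", "kwargs": {"targets": [[0.6,0.016,-0.008,0,0,0,0],[0.6,0,0,0,0,0,0],[0.6,0,0,0.035,0,0,0],[0.6,0,0,0.035,0,0,0],[0.6,0,0,0.035,0,0,0],[0.6,0,0,0.02,0,0,0],[0.6,0,0,0.013,0,0,0],[0.6,0,0,0,0,0,0],[0.6,0,0,0,0,0,0]], "newtons": 20}}

```text
time_s: 3.07
tcp_pos: [0.5003, -0.207, 0.1074]
eef_rot: [179.9, 0.0, -76.0]
contact_force: [-0.1, -0.7, 0.7]
gripper_width: 0.0528
gripper_force: 0.0
```

{"fn": "apply_moves", "kwargs": {"targets": [[0.1,0,0,0,0,0,0],[0.1,0,0,0,0,0,0],[0.1,0,0,0,0,0,0],[0.1,0,0,0,0,0,0],[0.1,0,0,0,0,0,0],[0.1,0,0,0,0,0,0]]}}

```text
time_s: 3.57
tcp_pos: [0.5006, -0.2082, 0.1081]
eef_rot: [-180.0, -0.0, -76.1]
contact_force: [-1.1, -0.3, 2.7]
gripper_width: 0.0237
gripper_force: 20.0
```

{"fn": "apply_moves", "kwargs": {"targets": [[0.1,0,0,-0.02,0,0,0],[0.1,0,0,-0.04,0,0,0],[0.1,0,0,-0.04,0,0,0],[0.1,0,0,-0.04,0,0,0],[0.1,0,0,-0.03,0,0,0],[0.1,-0.03,-0.022,0,0,0,0],[0.1,-0.03,-0.022,0,0,0,0],[0.1,-0.03,-0.022,0,0,0,0],[0.1,-0.03,-0.022,0,0,0,0],[0.1,-0.03,-0.022,0,0,0,0],[0.1,0,0,0,0,0,0],[0.1,0,0,0,0,0,0],[0.1,0,0,0,0,0,0]]}}

```text
time_s: 4.65
tcp_pos: [0.5708, -0.0359, 0.2771]
eef_rot: [179.9, 0.0, -76.1]
contact_force: [0.4, 0.6, -1.4]
gripper_width: 0.0233
gripper_force: 20.0
```

```bash
python3 - <<'E'
from h import *
c=grab('wrist','w2');s=get_state();print(s['time_s'],s['tcp_pos'],s['eef_rot'],s['gripper_width'],s['contact_force'])
P=cloud(c);ok=c['range_z']>0.05
H=cv2.cvtColor(c['frame'],cv2.COLOR_RGB2HSV).astype(int);h,sa,v=H[...,0],H[...,1],H[...,2]
m=ok&(abs(P[...,2]-.112)<.006)&(abs(P[...,0]-.575)<.06)&(abs(P[...,1]-.05)<.06)&(h>95)&(h<130)&(sa>80)
q=P[m];r=cv2.minAreaRect(q[:,:2].astype(np.float32));print(len(q),q.mean(0),r)
vu=np.argwhere(m);print(vu.min(0),vu.max(0))
E
```

```text
4.7 [ 0.57067975 -0.03650922  0.27730794] [ 1.79956007e+02  2.17362983e-03 -7.61189240e+01] 0.02348698549894446 [-0.43097756 -0.70907124 -1.16619602]
222 [0.58273087 0.02960353 0.11063323] ((0.587731122970581, 0.03486477583646774), (0.04363584145903587, 0.014463824220001698), 10.394125938415527)
[254 219] [270 262]
```

View pics/w2.png

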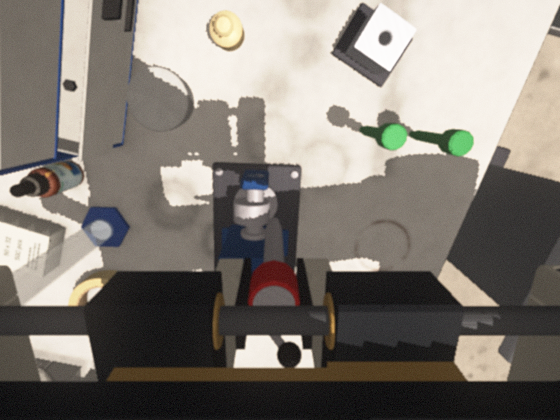

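The pin is held, and its red head shows at (273,290). The hand hides the bore. I'll move on so the housing comes into the clear upper half of the frame.

{"fn": "apply_moves", "kwargs": {"targets": [[0.1,-0.035,-0.005,0,0,0,0],[0.1,-0.035,0,0,0,0,0],[0.1,-0.035,0,0,0,0,0],[0.1,-0.035,0,0,0,0,0],[0.1,-0.02,0,0,0,0,0],[0.1,0,0,0,0,0,0],[0.1,0,0,0,0,0,0]]}}

```text
time_s: 5.28
tcp_pos: [0.5372, 0.1203, 0.2778]
eef_rot: [-180.0, 0.0, -76.1]
contact_force: [-0.2, -0.5, -2.5]
gripper_width: 0.0231
gripper_force: 20.0
```

```bash
python3 - <<'E'
from h import *
c=grab('wrist','w3');s=get_state();print(s['time_s'],s['tcp_pos'],s['eef_rot'])
P=cloud(c);ok=c['range_z']>0.05
H=cv2.cvtColor(c['frame'],cv2.COLOR_RGB2HSV).astype(int);h,sa,v=H[...,0],H[...,1],H[...,2]
m=ok&(abs(P[...,2]-.112)<.006)&(abs(P[...,0]-.575)<.06)&(abs(P[...,1]-.05)<.06)
q=P[m];r=cv2.minAreaRect(q[:,:2].astype(np.float32));print(len(q),q.mean(0),r)
vu=np.argwhere(m);a,b=vu.min(0)-4,vu.max(0)+5;print(a,b)
I=cv2.cvtColor(c['frame'],cv2.COLOR_RGB2BGR)[a[0]:b[0],a[1]:b[1]];cv2.imwrite('pics/c3.png',cv2.resize(I,None,fx=5,fy=5,interpolation=3))
# hole: pixels enclosed by top mask
f=np.zeros(m.shape,np.uint8);cs,_=cv2.findContours(m.astype(np.uint8),0,2);cv2.drawContours(f,[max(cs,key=cv2.contourArea)],-1,1,-1)
N,L,st,ce=cv2.connectedComponentsWithStats(((f>0)&~m).astype(np.uint8))
for j in range(1,N):
    if st[j,4]>5:print('hole',ce[j],st[j],plane(c,*ce[j],.112))
E
```

```text
5.3333 [0.53739456 0.11969917 0.27774078] [-1.79992315e+02 -2.27125666e-03 -7.61214681e+01]
3621 [0.57492086 0.04781741 0.11226494] ((0.5748062133789062, 0.04828658327460289), (0.06401429325342178, 0.04403688758611679), 11.744389533996582)
[ 83 212] [146 294]
hole [252.46242775 114.30635838] [246 107  14  15 173] [0.57441203 0.04797939 0.112     ]
```

View pics/c3.png

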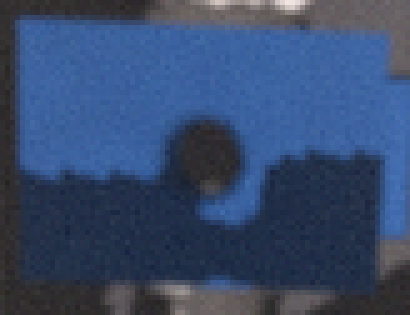

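The crop shows the housing's top with the bore at (205,155), which is full-frame (252,114). The outline measures 64 x 44 mm with its centre on the bore, so it checks out. Next I'll find the pin's offset in the hand.

```bash
python3 - <<'E'
from h import *
from scipy.optimize import least_squares
s=get_state()
for n,t in(('w3',s['tcp_pos']),('w2',np.array([.57068,-.03651,.27731]))):
    c=pickle.load(open(n+'.pkl','rb'));P=cloud(c);H=cv2.cvtColor(c['frame'],cv2.COLOR_RGB2HSV).astype(int)
    m=((H[...,0]<8)|(H[...,0]>172))&(H[...,1]>110)&(c['range_z']>.05)
    m[:,:240]=0;m[:,310:]=0;m[:250]=0;m[330:]=0
    R=Ro.from_euler('xyz',[180,0,-76.1],degrees=True)
    q=R.inv().apply(P[m]-t);print(n,len(q),q.min(0).round(4),q.max(0).round(4))
    q=q[(q[:,2]>-.009)&(q[:,2]<.009)]
    f=least_squares(lambda a:np.hypot(q[:,0]-a[0],q[:,1]-a[1])-.012,[0,0],loss='soft_l1',f_scale=.001);print(len(q),f.x.round(4),np.abs(f.fun).mean())
E
python3 - <<'E'
import sys;sys.path.insert(0,'.')
from h import *
plan([(.5745,.048,.277,-78.3)])
E
```

```text
w3 1274 [-0.0029 -0.0126 -0.0204] [0.0128 0.0118 0.017 ]
891 [-0.0003 -0.0001] 0.0002584244648595889
w2 1314 [-0.1209 -0.0234 -0.0123] [0.0125 0.0236 0.2671]
956 [-0.0003 -0.0003] 0.0002978378794567983
[0.0262, -0.0063, 0.0002, -0.0, -0.0, 0.0081]
[0.0261, -0.0066, 0.0002, -0.0, -0.0, 0.0081]
[0.026, -0.0069, 0.0002, -0.0, -0.0, 0.0081]
```

{"fn": "apply_moves", "kwargs": {"targets": [[0.1,0.026,-0.006,0,0,0,0.008],[0.1,0.026,-0.007,0,0,0,0.008],[0.1,0.026,-0.007,0,0,0,0.008],[0.1,0,0,0.03,0,0,0],[0.1,0,0,0.02,0,0,0],[0.1,0,0,0,0,0,0],[0.1,0,0,0,0,0,0],[0.1,0,0,0,0,0,0]]}}

```text
time_s: 6.0
tcp_pos: [0.5756, 0.0483, 0.229]
eef_rot: [-179.9, -0.0, -78.3]
contact_force: [0.1, -0.2, -0.7]
gripper_width: 0.0231
gripper_force: 20.0
```

```bash
python3 - <<'E'
from h import *
s=get_state();print(s['tcp_pos'],s['eef_rot'],s['contact_force']);plan([(.5745,.048,.206,-78.3)])
E
```

```text
[0.57556141 0.04831748 0.22895113] [-1.79918370e+02 -3.05567227e-02 -7.83013629e+01] [ 0.05535698 -0.19411386 -0.68345189]
[0.0001, 0.0011, 0.0229, -0.0009, -0.0003, -0.0]
```

{"fn": "apply_moves", "kwargs": {"targets": [[0.1,0,0.001,0.008,0,0,0],[0.1,0,0,0.006,0,0,0],[0.1,0,0,0.006,0,0,0],[0.1,0,0,0.004,0,0,0],[0.1,0,0,0,0,0,0]]}}

```text
time_s: 6.42
tcp_pos: [0.5733, 0.049, 0.2025]
eef_rot: [179.9, -0.0, -78.2]
contact_force: [0.0, -0.9, -1.6]
gripper_width: 0.0236
gripper_force: 20.0
```

Tip is about 10 mm in, with no force. I'll continue.

{"fn": "apply_moves", "kwargs": {"targets": [[0.1,0,0,0.004,0,0,0],[0.1,0,0,0.004,0,0,0],[0.1,0,0,0.004,0,0,0],[0.1,0,0,0,0,0,0]]}}

```text
time_s: 6.75
tcp_pos: [0.5737, 0.0489, 0.1907]
eef_rot: [180.0, -0.0, -78.3]
contact_force: [1.1, 0.1, -0.9]
gripper_width: 0.0239
gripper_force: 20.0
```

{"fn": "apply_moves", "kwargs": {"targets": [[0.1,0,0,0.004,0,0,0],[0.1,0,0,0.004,0,0,0],[0.1,0,0,0.002,0,0,0],[0.1,0,0,0,0,0,0]]}}

```text
time_s: 7.08
tcp_pos: [0.5737, 0.0489, 0.181]
eef_rot: [180.0, -0.0, -78.3]
contact_force: [0.6, -1.1, -1.4]
gripper_width: 0.0233
gripper_force: 20.0
```

{"fn": "apply_moves", "kwargs": {"targets": [[0.1,0,0,0.002,0,0,0],[0.1,0,0,0,0,0,0],[0.55,0,0,0,0,0,0],[0.55,0,0,0,0,0,0],[0.55,0,0,0,0,0,0],[0.55,0,0,0,0,0,0],[0.55,0,0,0,0,0,0],[0.55,0,0,-0.03,0,0,0],[0.55,0,0,-0.04,0,0,0],[0.55,0,0,-0.03,0,0,0],[0.1,-0.03,0,0,0,0,0],[0.1,-0.035,0,0,0,0,0],[0.1,-0.035,0,0,0,0,0],[0.1,-0.03,0,0,0,0,0],[0.1,0,0,0,0,0,0],[0.1,0,0,0,0,0,0]]}}

```text
time_s: 8.42
tcp_pos: [0.547, 0.1776, 0.2796]
eef_rot: [180.0, 0.0, -78.1]
contact_force: [-0.3, -0.7, 0.3]
gripper_width: 0.0137
gripper_force: 0.0
```

```bash
python3 - <<'E'
from h import *
c=grab('wrist','w4');s=get_state();print(s['time_s'],s['tcp_pos'],s['eef_rot'],s['gripper_width'])
P=cloud(c);ok=c['range_z']>0.05
m=ok&(np.hypot(P[...,0]-.5745,P[...,1]-.048)<.03)&(P[...,2]>.13)
q=P[m];z=np.percentile(q[:,2],95);t=q[abs(q[:,2]-z)<.004];print('head top',z,(t.min(0)+t.max(0))/2,t.max(0)-t.min(0))
for n in('scene','top'):
    c=grab(n,n[0]+'2');P=cloud(c)
    m=(c['frame'].max(2)<50)&(c['range_z']>.05)&(P[...,2]>.1)&(np.hypot(P[...,0]-.515,P[...,1]-.115)<.05)
    q=P[m];print(n,len(q),q.min(0) if len(q) else 0,q.max(0) if len(q) else 0)
# knob from start: rays across two views
a=pickle.load(open('s1.pkl','rb'));b=pickle.load(open('t1.pkl','rb'))
def ray(c,u,v):
    d=c['T'][:3,:3]@np.linalg.solve(c['camera_matrix'],[u,v,1.]);return c['T'][:3,3],d/np.linalg.norm(d)
(o1,d1),(o2,d2)=ray(a,254.3,252),ray(b,217.4,232.7)
k=np.linalg.lstsq(np.c_[d1,-d2],o2-o1,rcond=None)[0];p1,p2=o1+k[0]*d1,o2+k[1]*d2;K=(p1+p2)/2
print('knob',K,np.linalg.norm(p1-p2))
y=np.radians(11.7);ex=np.array([np.cos(y),np.sin(y)]);ey=np.array([-ex[1],ex[0]]);d=K[:2]-[.5745,.048]
print('clamp frame',d@ex,d@ey,np.arctan2(d@ex,K[2]-.05),np.hypot(d@ex,K[2]-.05))
E
```

```text
8.4667 [0.5471832  0.17665708 0.27955765] [ 1.79992865e+02 -7.55471176e-03 -7.81785960e+01] 0.011158544317168844
head top 0.1898522102412138 [0.57378675 0.04856958 0.18829936] [0.02316741 0.02336671 0.00486795]
scene 1150 [0.46664847 0.1042765  0.13072399] [0.53989089 0.16477435 0.54165572]
top 5744 [0.46564599 0.10104661 0.13242427] [0.56281573 0.16488736 0.70412399]
knob [0.51675257 0.11278003 0.13442995] 0.002576402957874419
clamp frame -0.04341103330118999 0.07514452773840158 -0.4749162919587072 0.09493647621968845
```

View pics/w4.png

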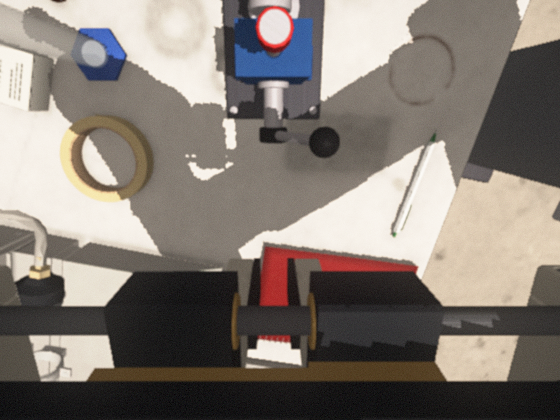

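The wrist view shows the pin standing in the bore (head at (275,28), top at 0.1885 m as expected) and the knob at (324,142). The knob's lean is -0.475 rad at radius 0.095 m, which matches the task. I'll straddle the knob with the fingers.

```bash
cat >> h.py <<'E'
def head():
    c=capture('wrist');P=cloud(c);m=(c['range_z']>.05)&(np.hypot(P[...,0]-.5745,P[...,1]-.048)<.02)&(P[...,2]>.105)&(P[...,2]<.2)
    q=P[m];f=c['frame'][m].astype(int);s=get_state();y=np.radians(11.7);ex=np.array([np.cos(y),np.sin(y)])
    print('n',len(q),'head z',np.percentile(q[:,2],[50,90,97]).round(4),'tcp',s['tcp_pos'].round(4),'clampx',round(float((s['tcp_pos'][:2]-[.5745,.048])@ex),4),'F',s['contact_force'].round(1),'t',s['time_s'])
E
python3 - <<'E'
from h import *
plan([(.5168,.1128,.2796,-78.3),(.5168,.1128,.147,-78.3)])
E
```

```text
[0.0276, 0.0214, -0.0, 0.0, -0.0, 0.0001]
[0.0276, 0.0214, -0.0, 0.0, -0.0, 0.0001]
[0.0, -0.0, 0.0332, 0.0, 0.0, 0.0]
[0.0, -0.0, 0.0332, 0.0, 0.0, 0.0]
[0.0, -0.0, 0.0332, 0.0, 0.0, 0.0]
[0.0, -0.0, 0.0332, 0.0, 0.0, 0.0]
```

{"fn": "apply_moves", "kwargs": {"targets": [[0.48,0.0275,0.0215,0,0,0,0],[0.48,0.0275,0.0215,0,0,0,0],[0.48,0,0,0,0,0,0],[0.48,0,0,0.035,0,0,0],[0.48,0,0,0.035,0,0,0],[0.48,0,0,0.02,0,0,0],[0.48,0,0,0.02,0,0,0],[0.48,0,0,0.02,0,0,0],[0.48,0,0,0,0,0,0],[0.48,0,0,0,0,0,0]]}}

```text
time_s: 9.4
tcp_pos: [0.5163, 0.1124, 0.1492]
eef_rot: [179.9, -0.1, -78.3]
contact_force: [0.7, 1.0, 0.7]
gripper_width: 0.0421
gripper_force: 0.0
```

```bash
python3 -c "
from h import *
head();print(get_state()['gripper_width'])"
```

```text
n 9334 head z [0.1869 0.1892 0.1897] tcp [0.517  0.113  0.1503] clampx -0.0431 F [ 0.3 -0.5  0.6] t 9.45
0.04198485654721095
```

{"fn": "apply_moves", "kwargs": {"targets": [[0.48,0,-0.004,0,0,0,0],[0.48,0,-0.004,0,0,0,0],[0.48,0,-0.003,0,0,0,0],[0.48,0,-0.003,0,0,0,0],[0.48,0,-0.003,-0.001,0,0,0],[0.48,0,-0.003,-0.001,0,0,0],[0.48,0,-0.003,-0.001,0,0,0],[0.48,0,-0.003,-0.001,0,0,0],[0.48,0,-0.003,0,0,0,0],[0.48,0,-0.002,0,0,0,0],[0.48,0,0,0,0,0,0]]}}

```text
time_s: 10.37
tcp_pos: [0.5473, 0.1201, 0.1535]
eef_rot: [-180.0, 0.0, -78.3]
contact_force: [0.1, 0.1, 0.3]
gripper_width: 0.0421
gripper_force: 0.0
```

```bash
python3 -c "
from h import *
head()"
```

```text
n 5548 head z [0.1881 0.1893 0.1898] tcp [0.5472 0.12   0.1534] clampx -0.0122 F [ 0.5  0.4 -0.5] t 10.4167
```

{"fn": "apply_moves", "kwargs": {"targets": [[0.48,0,-0.002,0,0,0,0],[0.48,0,-0.002,0,0,0,0],[0.48,0,-0.002,-0.001,0,0,0],[0.48,0,-0.002,0,0,0,0],[0.48,0,-0.002,0,0,0,0],[0.48,0,-0.002,0,0,0,0],[0.48,0,0,0,0,0,0]]}}

```text
time_s: 11.0
tcp_pos: [0.5591, 0.1225, 0.1545]
eef_rot: [-180.0, -0.0, -78.3]
contact_force: [-0.7, -0.2, 0.1]
gripper_width: 0.0417
gripper_force: 0.0
```

```bash
python3 -c "
from h import *
head()"
```

```text
n 6168 head z [0.1878 0.1892 0.1896] tcp [0.5589 0.1224 0.1545] clampx -0.0002 F [-0.2  0.3  0.6] t 11.05
```

{"fn": "apply_moves", "kwargs": {"targets": [[0.48,0,-0.002,0,0,0,0],[0.48,0,-0.002,0,0,0,0],[0.48,0,-0.002,0,0,0,0],[0.48,0,0,0,0,0,0]]}}

```text
time_s: 11.38
tcp_pos: [0.5649, 0.1237, 0.1546]
eef_rot: [-180.0, -0.0, -78.3]
contact_force: [0.5, -0.3, 0.3]
gripper_width: 0.042
gripper_force: 0.0
```

```bash
python3 -c "
from h import *
head()"
```

```text
n 6622 head z [0.1874 0.1889 0.1894] tcp [0.5648 0.1236 0.1546] clampx 0.0058 F [-0.4 -0.1 -1.2] t 11.4333
```

Not caught yet. I'll continue in 4 to 5 mm steps, checking the pin's height and the force each time.

{"fn": "apply_moves", "kwargs": {"targets": [[0.48,0,-0.0015,0,0,0,0],[0.48,0,-0.0015,0,0,0,0],[0.48,0,-0.0015,0,0,0,0],[0.48,0,0,0,0,0,0]]}}

```text
time_s: 11.77
tcp_pos: [0.5692, 0.1245, 0.1546]
eef_rot: [-180.0, -0.0, -78.3]
contact_force: [-0.9, -0.7, 0.4]
gripper_width: 0.0422
gripper_force: 0.0
```

```bash
python3 -c "
from h import *
head()"
```

```text
n 6921 head z [0.187  0.1886 0.1891] tcp [0.5691 0.1245 0.1546] clampx 0.0102 F [-0.5 -0.2 -0.3] t 11.8167
```

{"fn": "apply_moves", "kwargs": {"targets": [[0.48,0,-0.0015,0,0,0,0],[0.48,0,-0.0015,0,0,0,0],[0.48,0,-0.0015,0,0,0,0],[0.48,0,0,0,0,0,0]]}}

```text
time_s: 12.15
tcp_pos: [0.5736, 0.1254, 0.1546]
eef_rot: [-180.0, -0.0, -78.3]
contact_force: [0.6, -1.1, -0.6]
gripper_width: 0.0421
gripper_force: 0.0
```

```bash
python3 -c "
from h import *
head()"
```

```text
n 7244 head z [0.1866 0.1883 0.1888] tcp [0.5735 0.1254 0.1545] clampx 0.0147 F [-0.8  0.2 -0.9] t 12.2
```

{"fn": "apply_moves", "kwargs": {"targets": [[0.48,0,-0.0015,0,0,0,0],[0.48,0,-0.0015,0,0,0,0],[0.48,0,-0.0015,0,0,0,0],[0.48,0,0,0,0,0,0]]}}

```text
time_s: 12.53
tcp_pos: [0.578, 0.1264, 0.1545]
eef_rot: [-180.0, -0.0, -78.3]
contact_force: [0.4, 0.4, -0.1]
gripper_width: 0.0417
gripper_force: 0.0
```

```bash
python3 -c "
from h import *
head()"
```

```text
n 4733 head z [0.162  0.1636 0.164 ] tcp [0.5779 0.1264 0.1546] clampx 0.0192 F [-0.2 -0.4 -0.8] t 12.5833
```

{"fn": "apply_moves", "kwargs": {"targets": [[0.48,0,-0.0015,0,0,0,0],[0.48,0,-0.0015,0,0,0,0],[0.48,0,-0.0015,0,0,0,0],[0.48,0,0,0,0,0,0]]}}

```text
time_s: 12.92
tcp_pos: [0.5824, 0.1273, 0.1545]
eef_rot: [180.0, -0.0, -78.3]
contact_force: [1.2, 0.1, -0.3]
gripper_width: 0.0421
gripper_force: 0.0
```

```bash
python3 -c "
from h import *
head()"
```

```text
n 4884 head z [0.1605 0.1622 0.1627] tcp [0.5823 0.1273 0.1545] clampx 0.0237 F [ 0.  -0.1  0.6] t 12.9667
```

The pin has caught: its head dropped 25 mm. I'll leave the lever, close the fingers and move above the head.

{"fn": "apply_moves", "kwargs": {"targets": [[0.48,0,0.004,0,0,0,0],[0.48,0,0,-0.03,0,0,0],[0.48,0,0,-0.03,0,0,0],[0,0,0,-0.02,0,0,0],[0,0.025,0.007,0,0,0,0],[0,0.025,0.007,0,0,0,0],[0,0.0255,0.006,0,0,0,0],[0,0,0,0,0,0,0],[0,0,0,0,0,0,0],[0,0,0,0,0,0,0]]}}

```text
time_s: 13.8
tcp_pos: [0.5739, 0.0484, 0.2347]
eef_rot: [-180.0, 0.0, -78.3]
contact_force: [0.0, -0.1, -0.6]
gripper_width: 0.003
gripper_force: 0.0
```

```bash
python3 -c "
from h import *
s=get_state();print(s['tcp_pos'],s['eef_rot'],s['gripper_width'],s['contact_force'],s['time_s']);plan([(.574,.0485,.19,-78.3)])"
```

```text
[0.573872   0.04835283 0.23470058] [-1.79976458e+02  8.60406225e-03 -7.82962468e+01] 0.002972968798422815 [ 0.03185016 -0.13092624 -0.63734461] 13.8
[-0.0001, -0.0001, 0.0224, -0.0001, 0.0, 0.0]
[-0.0001, -0.0001, 0.0224, -0.0001, 0.0, 0.0]
```

{"fn": "apply_moves", "kwargs": {"targets": [[0,0,0,0.03,0,0,0],[0,0,0,0.015,0,0,0],[0,0,0,0.005,0,0,0],[0,0,0,0.003,0,0,0],[0,0,0,0.002,0,0,0],[0,0,0,0.002,0,0,0],[0,0,0,0,0,0,0]]}}

```text
time_s: 14.38
tcp_pos: [0.5744, 0.0487, 0.1783]
eef_rot: [-179.9, 0.0, -78.2]
contact_force: [-1.0, -0.1, 0.6]
gripper_width: 0.0004
gripper_force: 0.0
```

{"fn": "apply_moves", "kwargs": {"targets": [[0,0,0,0.002,0,0,0],[0,0,0,0.002,0,0,0],[0,0,0,0.002,0,0,0],[0,0,0,0.002,0,0,0],[0,0,0,0,0,0,0]]}}

```text
time_s: 14.8
tcp_pos: [0.5737, 0.0483, 0.169]
eef_rot: [180.0, 0.0, -78.3]
contact_force: [-0.1, -0.6, 0.6]
gripper_width: 0.0003
gripper_force: 0.0
```

{"fn": "apply_moves", "kwargs": {"targets": [[0,0,0,0.002,0,0,0],[0,0,0,0.002,0,0,0],[0,0,0,0,0,0,0]]}}

```text
time_s: 15.05
tcp_pos: [0.5737, 0.0484, 0.165]
eef_rot: [180.0, 0.0, -78.3]
contact_force: [0.3, 0.8, 0.6]
gripper_width: 0.0006
gripper_force: 0.0
```

```bash
python3 -c "
from h import *
c=grab('scene','s3');P=cloud(c);H=cv2.cvtColor(c['frame'],cv2.COLOR_RGB2HSV).astype(int)
m=((H[...,0]<8)|(H[...,0]>172))&(H[...,1]>110)&(c['range_z']>.05)&(np.hypot(P[...,0]-.5745,P[...,1]-.048)<.03)
q=P[m];print(len(q),q.min(0),q.max(0),get_state()['tcp_pos'],get_state()['contact_force'])
cv2.imwrite('pics/c5.png',cv2.resize(cv2.imread('pics/s3.png')[170:310,180:340],None,fx=4,fy=4,interpolation=3))"
```

```text
106 [0.5570394  0.04613648 0.12314042] [0.58004634 0.06273595 0.15003422] [0.57378892 0.04834322 0.16524402] [-0.34076109  0.7416531  -0.40856839]
```

View pics/c5.png

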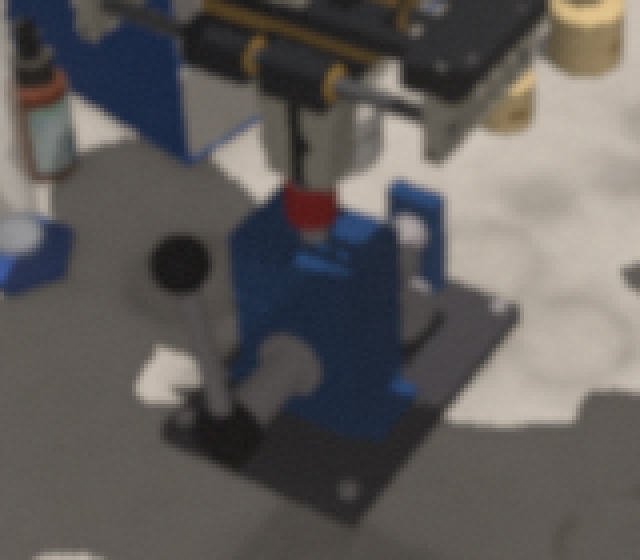

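The crop shows the red head at (312,205), directly under the closed fingertips, with its underside about 12 mm above the housing. I'll keep pressing gently.

{"fn": "apply_moves", "kwargs": {"targets": [[0,0,0,0.0015,0,0,0],[0,0,0,0.0015,0,0,0],[0,0,0,0.0015,0,0,0],[0,0,0,0,0,0,0]]}}

```text
time_s: 15.43
tcp_pos: [0.5737, 0.0483, 0.1607]
eef_rot: [180.0, -0.0, -78.3]
contact_force: [0.4, -0.5, -0.4]
gripper_width: 0.0004
gripper_force: 0.0
```

{"fn": "apply_moves", "kwargs": {"targets": [[0,0,0,0.0015,0,0,0],[0,0,0,0.0015,0,0,0],[0,0,0,0.0015,0,0,0],[0,0,0,0,0,0,0]]}}

```text
time_s: 15.77
tcp_pos: [0.5737, 0.0483, 0.1562]
eef_rot: [180.0, -0.0, -78.3]
contact_force: [0.0, 0.5, 0.2]
gripper_width: 0.0007
gripper_force: 0.0
```

{"fn": "apply_moves", "kwargs": {"targets": [[0,0,0,0.001,0,0,0],[0,0,0,0.001,0,0,0],[0,0,0,0.001,0,0,0],[0,0,0,0,0,0,0]]}}

```text
time_s: 16.1
tcp_pos: [0.5741, 0.0484, 0.1536]
eef_rot: [-180.0, -0.0, -78.3]
contact_force: [0.7, -0.2, 0.5]
gripper_width: 0.0006
gripper_force: 0.3
```

```bash
python3 -c "
from h import *
c=grab('scene','s4');P=cloud(c);H=cv2.cvtColor(c['frame'],cv2.COLOR_RGB2HSV).astype(int)
m=((H[...,0]<8)|(H[...,0]>172))&(H[...,1]>110)&(c['range_z']>.05)&(np.hypot(P[...,0]-.5745,P[...,1]-.048)<.03)
q=P[m];print(len(q),np.percentile(q[:,2],[2,50,98]),q.min(0),q.max(0),get_state()['tcp_pos'],get_state()['contact_force'])"
```

```text
108 [0.11405907 0.1252706  0.13657371] [0.558384   0.0433206  0.11346297] [0.58219238 0.06224046 0.13760352] [0.57402558 0.04841066 0.15364731] [-0.49628064 -0.78616857 -0.08937332]
```

{"fn": "apply_moves", "kwargs": {"targets": [[0,0,0,0.001,0,0,0],[0,0,0,0.0005,0,0,0],[0,0,0,0,0,0,0]]}}

```text
time_s: 16.4
tcp_pos: [0.5743, 0.0483, 0.1533]
eef_rot: [-179.9, -0.0, -78.2]
contact_force: [-2.6, -0.4, 9.2]
gripper_width: 0.0004
gripper_force: 4.5
```

{"fn": "apply_moves", "kwargs": {"targets": [[0,0,0,0.0005,0,0,0],[0,0,0,0.0005,0,0,0],[0,0,0,0,0,0,0]]}}

```text
time_s: 16.65
tcp_pos: [0.5744, 0.0482, 0.1532]
eef_rot: [-179.9, -0.0, -78.2]
contact_force: [-6.6, -1.3, 15.4]
gripper_width: 0.0005
gripper_force: 8.0
```

The pin has hit a hard stop with the fingertips at 0.134 m, which is the home height. I'll retreat and verify.

{"fn": "apply_moves", "kwargs": {"targets": [[0,0,0,-0.01,0,0,0],[0,0,0,-0.04,0,0,0],[0,0,0,-0.04,0,0,0],[0,0,0,-0.03,0,0,0],[0,-0.035,0,0,0,0,0],[0,-0.035,0,0,0,0,0],[0,-0.03,0,0,0,0,0],[0,0,0,0,0,0,0],[0,0,0,0,0,0,0]]}}

```text
time_s: 17.4
tcp_pos: [0.5532, 0.1477, 0.2712]
eef_rot: [-180.0, 0.0, -78.1]
contact_force: [0.7, -0.8, -0.1]
gripper_width: 0.0003
gripper_force: 0.0
```

```bash
python3 -c "
from h import *
head()
c=grab('scene','s5');P=cloud(c);H=cv2.cvtColor(c['frame'],cv2.COLOR_RGB2HSV).astype(int)
m=((H[...,0]<8)|(H[...,0]>172))&(H[...,1]>110)&(c['range_z']>.05)&(np.hypot(P[...,0]-.5745,P[...,1]-.048)<.03)
q=P[m];print(len(q),np.percentile(q[:,2],[2,50,98]),q.max(0))"
```

```text
n 1905 head z [0.1131 0.1353 0.1359] tcp [0.5534 0.1468 0.2711] clampx -0.0007 F [ 0.9 -0.1  0.2] t 17.45
101 [0.11642946 0.12624706 0.13400089] [0.58041379 0.06176756 0.13423579]
```

```bash
python3 -c "
from plant import close_job
print(close_job())"
```

```text
the job is handed in; nothing more can be done
None
```

I handed the job in after about 17.5 s. The red pin is through the shaft with its head within about 1 mm of the housing by the last camera check, and I used no more than about 17 N on it. My moves stayed clear of the tin and the two brass weights, though I did not measure their positions again at the end.

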